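# Clamp the wooden board upright in the cam-lock rack

## Task

Take the brown wooden board out of the wire drip stand and stand it upright on its long edge in the slot of the cam-lock rack, resting fully on the rack's base. Then swing the red-knobbed cam lever the whole quarter turn to its closed stop, so that the jaw clamps the board tight, and let go. Leave the green board standing in the drip stand and do not disturb the pasta jar.

Things in the scene. Friction and masses are not known exactly. Their poses are not given: they have to be found in the camera images.
- wood_board_mid (a point): Centre of the brown wooden board: 14 mm thick (its x), 160 mm long (y), 120 mm high (z), about 0.2 kg. It starts upright on a long edge in one of the two slots of the wire drip stand, its lower edge 10 mm and the wire hoops' tops 57 mm above the worktop, so its upper half can be grasped across the thickness.
- green_board_mid (a point): Centre of the green plastic board, same size and axes as the wooden one, standing in the other slot of the drip stand, 100 mm away across their thickness. It stays there.
- stand: Fixed wire drip stand: grey plate 176 x 180 x 10 mm, origin under its centre; two slots along its y axis at x = -50 and +50 mm, each between two wire hoops with 21 mm between them.
- slot (a point): Centre of the slot's floor in the cam-lock rack, 12 mm above the worktop; the slot runs along its y axis, z is up. The fixed cheek's face is at x = +13 mm, the black pad's face at x = -13 mm + 9.55 mm x cam angle (rad). With the board resting on the floor its centre is 60 mm above this point.
- pad: The black pad on the jaw, moving along the rack's x axis on 4 N/mm springs; with the cam fully closed it presses the board against the cheek with about 12 N. Its origin is a reference point under the slot, moving with the jaw.
- cam (a joint): Angle of the cam lever: 0 open, 1.571 fully closed (hard stop); seen from above it closes anticlockwise. It starts at 0 to 0.3, stays where it is left and takes about 3 to 5 N at the knob.
- cam_axis (a point): Point on the cam's vertical axis at the height of the middle of the red knob: at x = -66 mm, y = 0 from the slot, 99 mm above the worktop; its x and y axes are those of the slot.
- knob (a point): Middle of the upright red grip at the end of the lever, 99 mm above the worktop: 18 mm diameter, free from 71 to 114 mm above the worktop, 78 mm from the cam's axis. From the axis it lies at 135 degrees (in the slot's x, y axes) when open and 225 degrees when closed, so it stays on the -x side.
- pasta_jar: Loose glass jar with a red lid, 65 mm diameter, 99 mm tall, origin under its centre, standing behind the gap between rack and stand. A bystander.
- rack: Fixed wooden cam-lock rack, origin under the slot's centre, axes as the slot's: base 155 x 212 x 12 mm, from x = -113 to +42 mm. Cheek and jaw reach 56 mm above the base. Steel guide rods (8 mm thick, 22 mm above the base) pass the slot's ends at y = +/-91 mm, leaving 174 mm for the 160 mm board.

How it is judged:
On the way, in this order (a step that is already met when the one before it is completed fails the run):
1. the wooden board stands on the floor of the rack's slot, let go, with the cam still open (x of wood_board_mid in the frame of slot between -0.02 and 0.02 m and y of wood_board_mid in the frame of slot between -0.02 and 0.02 m and z of wood_board_mid in the frame of slot below 0.066 m and angle between wood_board_mid's own z axis and vertical below 0.35 rad and contact force between wood_board and the fingers below 0.2 N and value of joint cam below 0.8 rad), for 0.2 s.
2. the cam is turned to its closed stop and the jaw presses the board (value of joint cam above 1.38 rad and contact force between pad and wood_board above 4 N), for 0.2 s.
At the end, for the whole second after the job is handed in: Wooden board on its long edge on the slot's floor (4 mm), centred lengthwise (20 mm), upright and square (0.06 rad); cam within 0.19 rad of its closed stop, pad pressing the board over 4 N; all let go, at rest; green board within 20 mm of its place and upright, jar within 30 mm of its own (all of step 2 and x of wood_board_mid in the frame of slot between -0.005 and 0.015 m and y of wood_board_mid in the frame of slot between -0.02 and 0.02 m and z of wood_board_mid in the frame of slot between 0.056 and 0.064 m and angle between wood_board_mid's own z axis and vertical below 0.06 rad and angle between the x axis of wood_board_mid and the x axis of slot, either way round below 0.06 rad and linear speed of wood_board below 0.02 m/s and distance of green_board_mid from where it was at the start of the episode below 0.02 m and angle between green_board_mid's own z axis and vertical below 0.25 rad and distance of pasta_jar from where it was at the start of the episode below 0.03 m); the robot touches nothing.
It fails at once if the green board is pulled out or knocked over (distance of green_board_mid from where it was at the start of the episode above 0.03 m or angle between green_board_mid's own z axis and vertical above 0.35 rad).
It fails at once if the pasta jar is shoved or knocked over (distance of pasta_jar from where it was at the start of the episode above 0.05 m or angle between pasta_jar's own z axis and vertical above 0.4 rad).
It also fails if it takes over 58 s, if anything falls off the work surface, if the arm or the gripper's body presses on something with over 40 N, if the wrist force passes 120 N, or if a joint passes its speed limit or range.

## Robot

A 7-joint arm with a two-finger parallel gripper is mounted at the origin on a cart in front of the work surface, level with it; the furniture and walls round the work are solid. World frame = base frame: x ahead of the robot, y to its left, z up, the work surface at z = 0. Lengths are in m, angles in rad, forces in N, time in s.
With the tool pointing down it reaches from about 0.4 to 0.85 m from the base axis. Payload 10.4 kg.
Tool frame: the origin (TCP) lies on the centre line of the jaws, within the pads' length; the fingertips stand r.tip_extent ahead of it and the grasp point (between the pads) lies 3 mm ahead of it (r.tip_extent is the distance from the TCP to the fingertips, in m); z points along the fingers, y is the direction in which the jaws open and shut (so a half turn about z gives the same grasp; the last joint's range is limited). The gripper opens to 87 mm and grips with 3 to 60 N. Pads are 19 mm wide; open, the fingers measure 117 mm over their backs; the gripper's body (75 mm by 190 mm) begins 51 mm behind the grasp point.
Start: joints at [-1.229, 0.332, -0.065, 1.46, 0.022, 1.35, -0.088], TCP at [0.223, 0.584, 0.245] pointing down, gripper open.
Joint ranges: [-2.6, 2.6], [-0.5, 2.12], [-1.47, 1.34], [0.16, 2.42], [-1.27, 4.41], [0.06, 2.06], [-2.6, 2.6]. Speed limits (rad/s): [2.22, 2.22, 2.79, 2.79, 3.14, 3.14, 3.14].

## Interface

Orientations are given as a unit quaternion [x, y, z, w].
In Python, from bench import r gives the robot as it stands. The module is installed in compiled form; this text tells all that it offers.
- The arm moves only by the shell command python3 -m jog 'ROWS' [FORCE]. ROWS is JSON, a list of rows, each a list of 5 numbers: the shift along the tool's x, y, z in cm, then the turn about the tool's z in rad, then the closure, from 0 (fully open) to 1 (shut). A call has exactly 10 rows; each row shifts and turns the pose as measured when the row begins, along the tool's axes as they then stand; what a row does not reach is not made up. A row lasts 1/10 s, in which the tool goes at most 50 mm and 8.59 degrees, less where a joint would pass 70% of its speed; a pose out of reach is approached as far as the arm can. A call with a gripper value outside its range is refused whole. The fingers move at their own pace and stop on an object; FORCE is the grip in N (left out, the last holds). Time passes only in rows, so rows that do not move let the fingers close, or fill a call up. It gives the time, the measured TCP pose, the force and the opening at its end, in the units of the state.
- r.read_state(): the state, without advancing time (a new reading comes with each control period).
- r.camera(name): name is "side" or "top"; returns a dict with "pixels" (480x640x3 uint8, red, green, blue), "fx", "fy", "cx", "cy" (pixels), "camera_from_world" (4x4, takes a point from world to camera coordinates). Camera axes: x right, y up, looking along -z (the intrinsics and any distortion apply to the point x, -y, -z); pixel columns grow to the right and rows downward; lengths in m; the calibration is good to about 2 mm. A picture is of the moment at which its call begins. There is no depth.
- r.close_job(): hands the job in, once; it reports no verdict.
The state is a dict: "time": time; "joint_positions": joint angles; "joint_vel": joint speeds; "joint_torque": joint torques, N m; "ee_pos": TCP position; "eef_rot": TCP orientation; "ft_force": force on the tool from outside, world axes, zero at the start; "torque": the same for the moment, N m; "width": finger opening in m.
Only numpy, scipy, OpenCV 4.12 (cv2) and the standard library are available. Lean on these libraries where they do the work, as an engineer would, in place of code of your own. Each camera call takes 0.05 s, during which the arm holds its last target. There are 200 camera calls.

## Working session

There is one attempt and no reset: what is moved stays moved. The work goes in short steps, Python scripts to look and compute and a shell command to move; the robot and the scene stay as the last step left them, time stands still between calls to the robot, and variables do not carry over. Pictures are saved under pics/ and viewed, about 8 in all and at most 12, crops included, and the job is handed in when it is done.

```bash
mkdir -p pics
python3 - <<'E'
from bench import r
import cv2, numpy as np
s=r.read_state(); print({k:np.round(v,3) for k,v in s.items()}, r.tip_extent)
for n in("side","top"):
    c=r.camera(n); cv2.imwrite(f"pics/{n}0.png",c["pixels"][:,:,::-1])
    np.savez(f"pics/{n}0.npz",**c); print(n,c.keys(),c["fx"],c["fy"],c["cx"],c["cy"],np.round(c["camera_from_world"],4).tolist())
E
```

```text
{'time': np.float64(0.0), 'joint_positions': array([-1.229,  0.333, -0.065,  1.461,  0.022,  1.35 , -0.089]), 'joint_vel': array([ 0.001, -0.   ,  0.001, -0.   , -0.001,  0.   , -0.001]), 'joint_torque': array([ 0.0000e+00, -6.2325e+01,  2.5000e-02, -3.8990e+01, -6.1000e-02,
        4.0000e-02,  0.0000e+00]), 'ee_pos': array([0.223, 0.584, 0.244]), 'eef_rot': array([ 0.181,  0.983, -0.001, -0.   ]), 'ft_force': array([0.797, 0.471, 0.503]), 'torque': array([0.015, 0.024, 0.043]), 'width': np.float64(0.087)} 0.022
side dict_keys(['pixels', 'fx', 'fy', 'cx', 'cy', 'camera_from_world']) 525.2042153683719 525.2042153683719 319.6632662408931 231.01351067976356 [[0.9397, 0.3416, -0.0137, -0.5441], [-0.1291, 0.3917, 0.911, -0.0073], [0.3166, -0.8543, 0.4122, -1.1693], [0.0, 0.0, 0.0, 1.0]]
top dict_keys(['pixels', 'fx', 'fy', 'cx', 'cy', 'camera_from_world']) 439.1993960105403 439.1993960105403 316.57537472314016 245.14675967711173 [[0.0285, -0.9996, 0.0003, -0.0109], [0.9771, 0.0279, 0.2108, -0.5953], [-0.2107, -0.0057, 0.9775, -0.8143], [0.0, 0.0, 0.0, 1.0]]
```

View pics/side0.png

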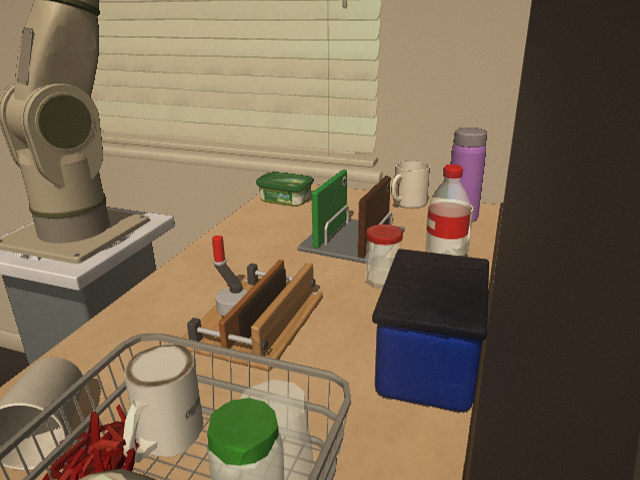

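View pics/top0.png

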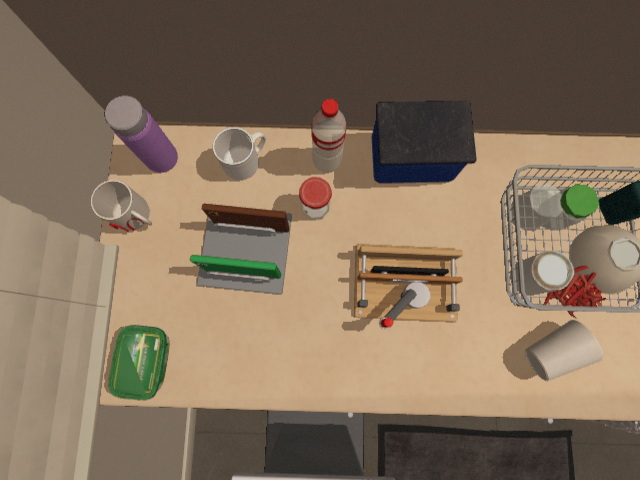

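Side view: the rack is at about (260,310) with the knob at (218,248), the green board at (330,208), the brown board at (375,215) and the jar at (384,255). Top view: the rack is centred near (408,283), knob (388,322), brown board top (247,213), green board top (236,266), jar lid (315,192). Next I'll zoom in for precise points.

Run:
```python
import cv2
a=cv2.imread("pics/top0.png")[180:340,180:480]; cv2.imwrite("pics/topc.png",cv2.resize(a,None,fx=2.6667,fy=2.6667,interpolation=cv2.INTER_CUBIC))
a=cv2.imread("pics/side0.png")[165:365,180:420]; cv2.imwrite("pics/sidec.png",cv2.resize(a,None,fx=3,fy=3,interpolation=cv2.INTER_CUBIC))
```

```text
(no output)
```

View pics/topc.png

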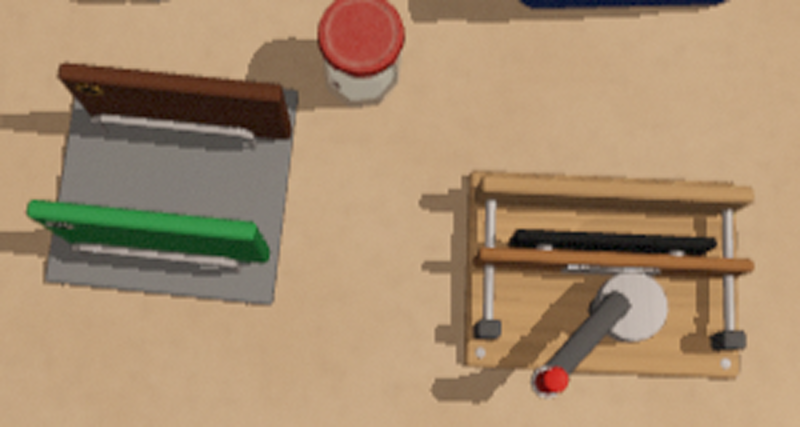

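View pics/sidec.png

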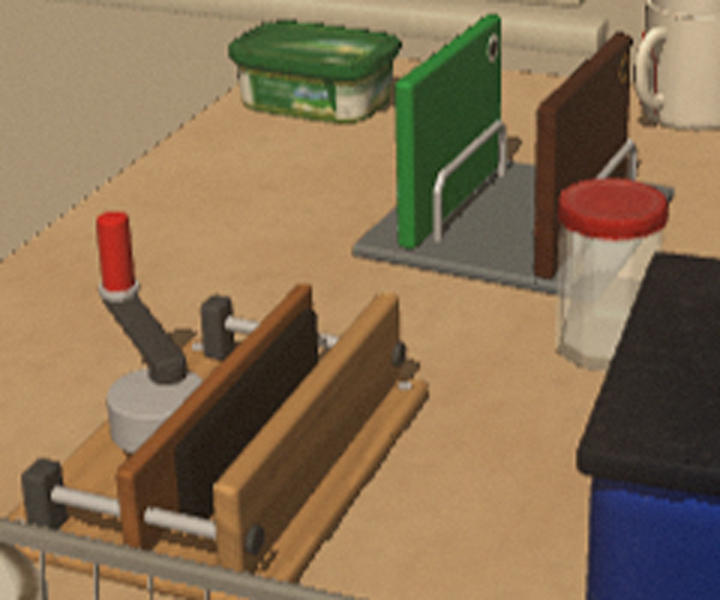

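```bash
cat > h.py <<'E'
import numpy as np, cv2
from scipy.optimize import least_squares
C={n:np.load(f"pics/{n}0.npz") for n in("side","top")}
def proj(n,P):
    c=C[n]; P=np.atleast_2d(P); M=c["camera_from_world"]
    q=P@M[:3,:3].T+M[:3,3]; return np.c_[c["cx"]+c["fx"]*q[:,0]/-q[:,2], c["cy"]-c["fy"]*q[:,1]/-q[:,2]]
def px(n,uv): uv=np.array(uv,float); return uv/2.66667+180 if n=="top" else uv/3+[180,165]
def tri(t,s):
    f=lambda p:np.r_[(proj("top",p)-t).ravel(),(proj("side",p)-s).ravel()]
    o=least_squares(f,[.55,0,.05]); return o.x,np.abs(o.fun).max()
def W(p,L):
    c,s=np.cos(p[3]),np.sin(p[3]); L=np.atleast_2d(L)/1000
    return np.c_[p[0]+c*L[:,0]-s*L[:,1],p[1]+s*L[:,0]+c*L[:,1],p[2]+L[:,2]]
def fit(obs,x0):
    f=lambda p:np.concatenate([(proj(n,W(p,l))-px(n,uv)).ravel() for n,l,uv in obs])
    return least_squares(f,x0,loss="soft_l1")
E
cat > m.py <<'E'
from h import *
T=lambda a,b:tri(px("top",a),px("side",b))
for k,a,b in [("knobtop",(554,378),(114,216)),("cheek in -y top",(752,204),(217,487)),("brown +x-y top",(283,85),(551,110)),
 ("brown -x+y top?",(62,75),(620,36)),("green -x-y top",(254,236),(399,85)),("jar lid",(361,33),(613,203)),("standcorner",(272,302),(355,250))]: print(k,*[np.round(v,4) for v in T(a,b)])
brown=[("top",(7,80,60),(61,65)),("top",(7,-80,60),(283,85)),("top",(-7,-80,-60),(288,137)),
 ("side",(-7,-80,60),(537,104)),("side",(-7,80,60),(620,36)),("side",(7,-80,60),(551,110)),("side",(-7,-80,-60),(536,273)),("side",(7,-80,-60),(552,277))]
green=[("top",(7,80,60),(33,201)),("top",(7,-80,60),(252,222)),("top",(-7,-80,-60),(268,262)),
 ("side",(-7,-80,60),(398,83)),("side",(-7,80,60),(491,16)),("side",(7,-80,60),(412,90)),("side",(-7,-80,-60),(399,243)),("side",(7,-80,-60),(415,248))]
stand=[("top",(-88,90,10),(47,282)),("top",(-88,-90,10),(272,302)),("top",(88,-90,10),(297,91)),("side",(-88,-90,10),(355,250)),("side",(88,90,10),(672,188))]
rack=[("top",(-113,106,12),(467,363)),("top",(-113,-106,12),(738,375)),("top",(42,106,12),(472,173)),("side",(42,106,12),(427,383)),
 ("side",(13,-106,68),(217,487)),("side",(13,106,68),(378,296)),("top",(13,-106,68),(752,204))]
for k,o,x0 in[("brown",brown,(.65,.15,.07,0)),("green",green,(.55,.15,.07,0)),("stand",stand,(.6,.15,0,0)),("rack",rack,(.53,-.18,0,0))]:
    q=fit(o,x0); print(k,np.round(q.x,4)); print(np.round(q.fun.reshape(-1,2),1).tolist())
E
python3 m.py
```

```text
knobtop [ 0.4466 -0.1268  0.1148] 0.3084
cheek in -y top [ 0.5827 -0.281   0.0668] 1.4277
brown +x-y top [0.6433 0.0646 0.1305] 0.1762
brown -x+y top? [0.648  0.2214 0.1281] 0.8101
green -x-y top [0.5366 0.0803 0.1291] 0.6883
jar lid [0.6955 0.0117 0.0979] 0.6634
standcorner [0.5041 0.0758 0.0078] 0.5456
brown [ 0.6466  0.1456  0.0718 -0.0891]
[[-1.5, -4.1], [-0.4, -2.0], [0.7, 1.1], [-0.9, 0.4], [-0.8, -2.1], [1.6, -0.6], [-1.5, 1.8], [-0.1, 1.8]]
green [ 0.5467  0.1606  0.0694 -0.0777]
[[-3.5, -2.5], [0.8, -1.3], [-0.8, 0.2], [-1.6, 0.3], [-1.4, -0.8], [0.3, -1.1], [-0.8, 2.6], [0.2, 2.1]]
stand [ 0.5957  0.1586 -0.0017 -0.0614]
[[-0.9, 0.0], [0.5, 0.3], [-0.2, -1.7], [-1.6, 0.1], [0.4, 0.4]]
rack [ 0.5699 -0.1792 -0.0037  0.0081]
[[-1.5, 2.1], [0.3, -0.3], [-3.2, -0.4], [0.3, 0.2], [-1.7, 3.5], [0.2, -1.9], [0.8, -1.6]]
```

Triangulated heights match the text: knob top 0.115, lid 0.098, board tops about 0.13. The rack fit has residuals up to 3 px, so I'll zoom on it while the arm rotates.

```bash
python3 -m jog '[[0,0,0,0.14,0],[0,0,0,0.14,0],[0,0,0,0.14,0],[0,0,0,0.14,0],[0,0,0,0.14,0],[0,0,0,0.14,0],[0,0,0,0.14,0],[0,0,0,0.14,0],[0,0,0,0.14,0],[0,0,0,0.02,0]]' 20
python3 - <<'E'
import cv2,numpy as np
a=cv2.imread("pics/top0.png")[238:328,350:470]; a=cv2.resize(a,None,fx=6,fy=6,interpolation=cv2.INTER_CUBIC)
b=cv2.imread("pics/side0.png")[255:355,185:325]; b=cv2.resize(b,None,fx=5.7,fy=5.7,interpolation=cv2.INTER_CUBIC)
cv2.imwrite("pics/rt.png",a);cv2.imwrite("pics/rs.png",b)
E
```

```text
time: 1.1
ee_pos: [0.2222, 0.5813, 0.2387]
eef_rot: [0.75, 0.662, -0.005, 0.003]
ft_force: [-0.5, -0.7, 0.4]
width: 0.0871
```

View pics/rt.png

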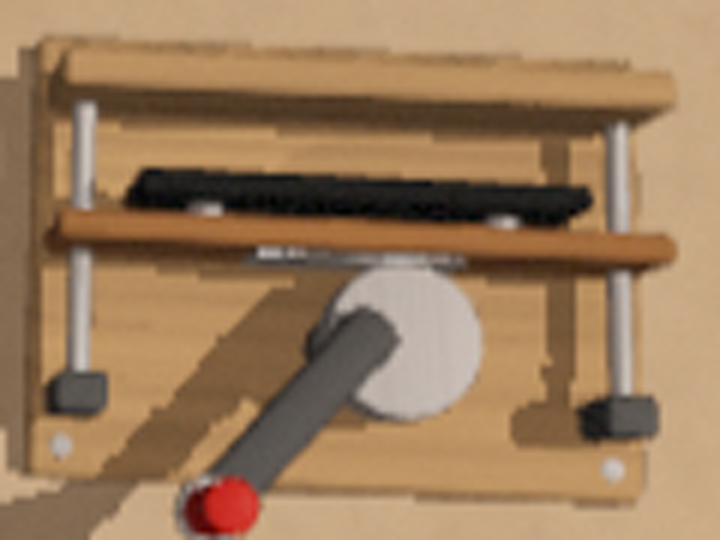

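View pics/rs.png

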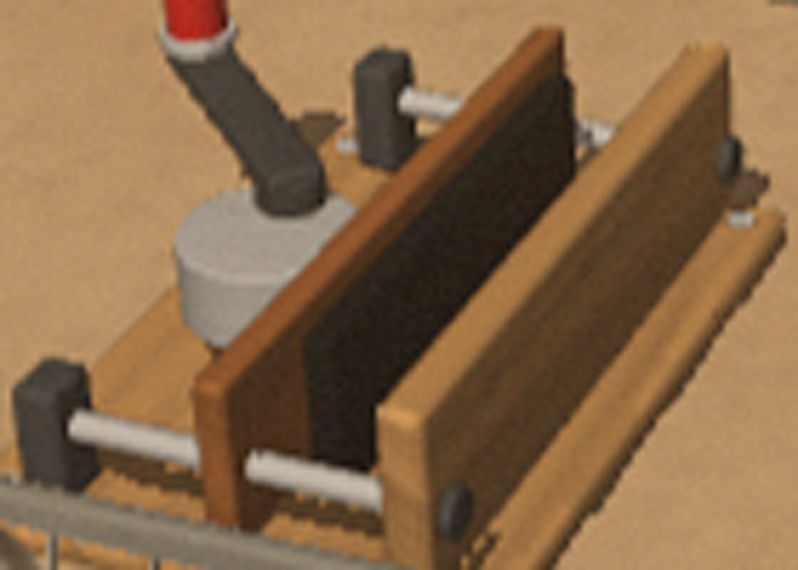

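```bash
cat > rk.py <<'E'
from h import *
t=lambda u,v:np.array([u/6+350,v/6+238]); s=lambda u,v:np.array([u/5.7+185,v/5.7+255])
def res(p):
    h=p[4]*1000
    o=[("top",(-113,106,12),t(28,468)),("top",(-113,-106,12),t(640,500)),("top",(42,106,12),t(45,38)),
     ("top",(13,h,68),t(65,88)),("top",(13,-h,68),t(672,108)),("side",(42,106,12),s(783,213)),("side",(13,-h,68),s(380,407)),("side",(13,h,68),s(690,46))]
    e=[(proj(n,W(p,l))[0]-q) for n,l,q in o]
    for y,a,b in[(91,(86,105),(80,370)),(-91,(618,125),(622,390))]:
        A=t(*a);B=t(*b);d=(B-A)/np.linalg.norm(B-A);n=np.array([-d[1],d[0]])
        for x in(10,-80): e.append([n@(proj("top",W(p,(x,y,34)))[0]-A),0])
    return np.concatenate(e)
q=least_squares(res,[.55,-.18,0,0,.1],loss="soft_l1");p=q.x
print(np.round(p,4));print(np.round(q.fun.reshape(-1,2),1).tolist())
ax=W(p,(-66,0,99))[0];k=np.array([.4466,-.1268]);d=k-ax[:2];print("axis",ax,"knob r",np.linalg.norm(d),"cam",np.arctan2(d[1],d[0])%(2*np.pi)-p[3]-np.radians(135))
E
python3 rk.py
python3 - <<'E'
import numpy as np
from scipy.spatial.transform import Rotation as R
m=R.from_quat([0.75,0.662,-0.005,0.003]).as_matrix();print(m.round(3))
print("to board above, cm", (m.T@(np.array([.6466,.148,.2])-[0.2222,0.5813,0.2387])*100).round(1))
E
```

```text
[ 5.699e-01 -1.825e-01 -2.000e-04 -1.120e-02  9.920e-02]
[[-0.3, 1.1], [1.5, -0.1], [-1.6, -1.1], [0.7, -1.1], [-0.2, -0.6], [0.5, 0.1], [-1.4, 0.6], [-1.1, -0.3], [0.5, 0.0], [0.2, 0.0], [0.5, 0.0], [0.0, 0.0]]
axis [ 0.50391307 -0.18179361  0.09883536] knob r 0.07942975073061126 cam 0.03183594851590321
[[ 0.124  0.992 -0.004]
 [ 0.992 -0.124 -0.011]
 [-0.011 -0.002 -1.   ]]
to board above, cm [-37.7  47.5   4.2]
```

```bash
python3 -m jog '[[-3,3.8,0,-0.05,0],[-3,3.8,0,0,0],[-3,3.8,0,0,0],[-3,3.8,0,0,0],[-3,3.8,0,0,0],[-3,3.8,0,0,0],[-3,3.8,0,0,0],[-3,3.8,0,0,0],[-3,3.8,0,0,0],[-3,3.8,0,0,0]]'
cat > to.py <<'E'
import sys,numpy as np
from bench import r
from scipy.spatial.transform import Rotation as R
s=r.read_state();m=R.from_quat(s["eef_rot"]).as_matrix()
t=np.array([float(v) for v in sys.argv[1:4]])
a=np.arctan2(m[1,1],m[0,1]);print("pos",np.round(s["ee_pos"],4),"tool-cm",(m.T@(t-s["ee_pos"])*100).round(2),"yaw of tool y",a.round(3),"j",np.round(s["joint_positions"],2))
E
python3 to.py .6466 .148 .19
```

```text
time: 2.1
ee_pos: [0.5876, 0.2551, 0.2375]
eef_rot: [0.714, 0.7, -0.006, 0.001]
ft_force: [0.3, 1.0, 0.8]
width: 0.0868
pos [0.5876 0.2551 0.2375] tool-cm [-10.55   6.13   4.82] yaw of tool y -0.019 j [-0.76  0.39  0.37  1.43 -0.13  1.36 -0.41]
```

```bash
python3 -m jog '[[-2.7,1.5,0.8,0.06,0],[-2.7,1.5,0.8,0,0],[-2.7,1.5,0.8,0,0],[-2.3,1.5,0.8,0,0],[0,0,0.8,0,0],[0,0,0.8,0,0],[0,0,0,0,0],[0,0,0,0,0],[0,0,0,0,0],[0,0,0,0,0]]'
python3 to.py .6466 .148 .098
```

```text
time: 3.1
ee_pos: [0.6456, 0.1372, 0.1864]
eef_rot: [0.729, 0.684, -0.008, 0.002]
ft_force: [0.0, -0.1, 0.7]
width: 0.0871
pos [0.6456 0.1372 0.1864] tool-cm [1.22 0.1  8.83] yaw of tool y -0.063 j [-0.58  0.47  0.41  1.44 -0.18  1.28 -0.22]
```

```bash
python3 -m jog '[[0.6,0,1,0.01,0],[0.5,0,1.5,0,0],[0,0,1.5,0,0],[0,0,1.5,0,0],[0,0,1.5,0,0],[0,0,1.2,0,0],[0,0,0.5,0,0],[0,0,0,0,0],[0,0,0,0,0.3],[0,0,0,0,0.5]]' 15
python3 to.py .6466 .148 .098
python3 - <<'E'
from bench import r
import cv2,numpy as np
a=r.camera("side")["pixels"][120:300,270:450,::-1];b=r.camera("top")["pixels"][150:330,150:330,::-1]
cv2.imwrite("pics/g1.png",cv2.resize(np.hstack([a,b]),None,fx=2.2,fy=2.2,interpolation=cv2.INTER_CUBIC))
E
```

```text
time: 4.1
ee_pos: [0.6446, 0.1487, 0.0903]
eef_rot: [0.732, 0.681, -0.009, 0.002]
ft_force: [-0.6, 0.6, -0.3]
width: 0.0774
pos [0.6446 0.1487 0.0903] tool-cm [-0.07  0.2  -0.77] yaw of tool y -0.072 j [-0.58  0.56  0.38  1.53 -0.21  1.11 -0.23]
```

View pics/g1.png

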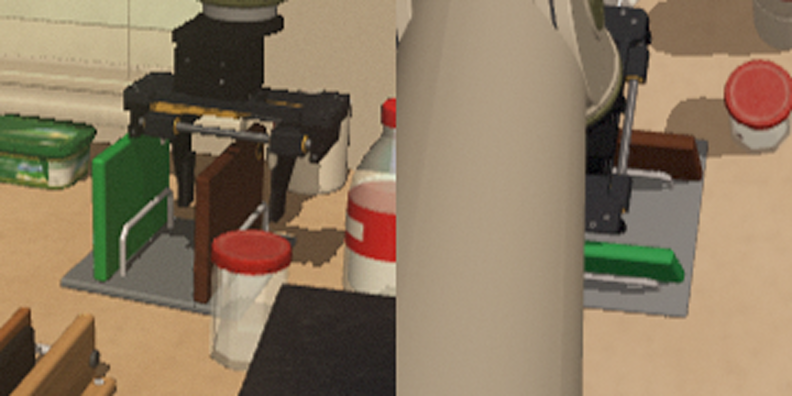

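The side view shows the fingers straddling the brown board, with its top at (205,175) in the crop and clear of the green board. I'll rise 1 cm, so the tips clear the rack cheek later, and then close.

```bash
python3 -m jog '[[0,0,-0.6,0,0.5],[0,0,-0.4,0,0.6],[0,0,0,0,1],[0,0,0,0,1],[0,0,0,0,1],[0,0,0,0,1],[0,0,0,0,1],[0,0,0,0,1],[0,0,0,0,1],[0,0,0,0,1]]' 30
python3 to.py .6466 .148 .098
```

```text
time: 5.2
ee_pos: [0.6456, 0.1492, 0.1032]
eef_rot: [0.732, 0.681, -0.007, 0.002]
ft_force: [0.0, -0.1, 0.9]
width: 0.0133
pos [0.6456 0.1492 0.1032] tool-cm [-0.11  0.11  0.52] yaw of tool y -0.072 j [-0.58  0.55  0.39  1.52 -0.21  1.13 -0.23]
```

```bash
python3 -m jog '[[0,0,-0.8,0,1],[0,0,-1.5,0,1],[0,0,-1.5,0,1],[0,0,-1.5,0,1],[0,0,-1.5,0,1],[0,0,-1.5,0,1],[0,0,-1.5,0,1],[0,0,-1.5,0,1],[0,0,-1,0,1],[0,0,0,0,1]]'
python3 to.py .57 -.1825 .235
```

```text
time: 6.2
ee_pos: [0.647, 0.1508, 0.2412]
eef_rot: [0.732, 0.681, -0.005, 0.003]
ft_force: [0.4, 0.7, -1.8]
width: 0.0138
pos [0.647  0.1508 0.2412] tool-cm [-33.79  -5.26   1.02] yaw of tool y -0.073 j [-0.6   0.44  0.42  1.36 -0.17  1.38 -0.26]
```

```bash
python3 -m jog '[[-2,-0.3,0,0,1],[-3.4,-0.6,0,0,1],[-3.6,-0.6,0,0,1],[-3.6,-0.6,0,0,1],[-3.6,-0.6,0,0,1],[-3.6,-0.6,0,0,1],[-3.6,-0.6,0,0,1],[-3.6,-0.6,0,0,1],[-3.4,-0.6,0,0,1],[-2,-0.3,0,0,1]]'
python3 to.py .57 -.1825 .235
```

```text
time: 7.2
ee_pos: [0.5614, -0.1822, 0.2401]
eef_rot: [0.731, 0.682, -0.008, 0.0]
ft_force: [-0.3, -0.0, -2.0]
width: 0.0138
pos [ 0.5614 -0.1822  0.2401] tool-cm [0.04 0.87 0.5 ] yaw of tool y -0.07 j [-0.24  0.28  0.57  1.59 -0.14  1.32  0.28]
```

```bash
python3 -m jog '[[0,0.4,0.5,-0.06,1],[0,0.4,1,0,1],[0,0,1,0,1],[0,0,1,0,1],[0,0,0.5,0,1],[0,0,0,0,1],[0,0,0,0,1],[0,0,0,0,1],[0,0,0,0,1],[0,0,0,0,1]]'
python3 to.py .57 -.1825 .2
python3 - <<'E'
from bench import r
import cv2,numpy as np
a=r.camera("side")["pixels"][215:365,180:320,::-1];b=r.camera("top")["pixels"][215:365,340:480,::-1]
cv2.imwrite("pics/p1.png",cv2.resize(np.hstack([a,b]),None,fx=2.857,fy=2.857,interpolation=cv2.INTER_CUBIC))
E
```

```text
time: 8.2
ee_pos: [0.5654, -0.1871, 0.1955]
eef_rot: [0.713, 0.701, -0.009, -0.001]
ft_force: [-0.5, 0.1, -2.1]
width: 0.0142
pos [ 0.5654 -0.1871  0.1955] tool-cm [ 0.46  0.44 -0.46] yaw of tool y -0.018 j [-0.21  0.33  0.56  1.63 -0.17  1.24  0.35]
```

View pics/p1.png

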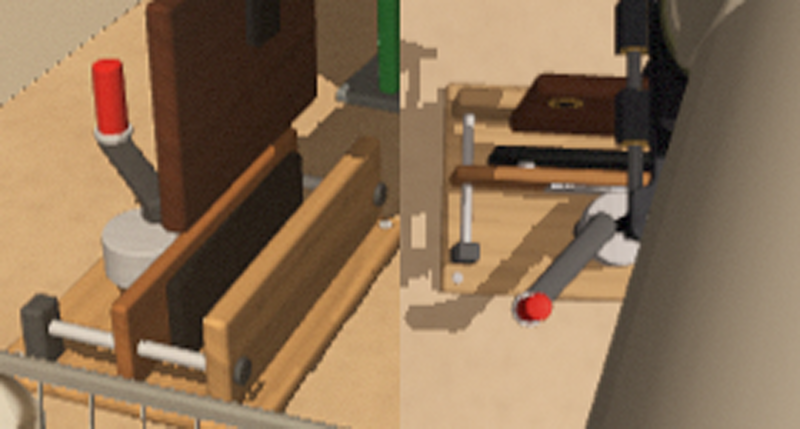

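Run:
```python
from h import *
S=lambda a,b:np.array([180+a/2.857,215+b/2.857]);T=lambda a,b:np.array([340+(a-400)/2.857,215+b/2.857])
o=[("side",(-7,-80,-60),S(162,222)),("side",(7,-80,-60),S(182,229)),("side",(7,80,-60),S(315,98)),("top",(-7,80,-60),T(512,128)),("top",(7,80,60),T(538,75)),("top",(-7,80,60),T(534,84))]
q=least_squares(lambda p:np.concatenate([proj(n,W(p,l))[0]-u for n,l,u in o]),[.565,-.187,.16,0])
print(q.x.round(4),q.fun.reshape(-1,2).round(1).tolist())
e=.1955-.0932+.06
for y in(-.2,-.19,-.18,-.17):print(y,np.concatenate([proj(n,W([.565,y,e,-.018],l))[0]-u for n,l,u in o]).reshape(-1,2).round(1).tolist())
```

```text
[ 0.5649 -0.1905  0.1686 -0.019 ] [[-1.3, 1.3], [0.8, 0.7], [1.8, -2.4], [-1.2, 0.7], [-0.0, -2.4], [1.3, 2.9]]
-0.2 [[-4.2, 8.8], [-2.1, 8.2], [-0.3, 3.6], [3.3, 1.4], [5.2, -1.4], [6.5, 3.9]]
-0.19 [[-0.7, 5.1], [1.4, 4.5], [2.1, 1.0], [-2.0, 1.3], [-1.0, -1.5], [0.3, 3.7]]
-0.18 [[2.8, 1.5], [4.7, 0.8], [4.5, -1.6], [-7.2, 1.1], [-7.1, -1.7], [-5.8, 3.5]]
-0.17 [[6.1, -2.0], [8.0, -2.7], [6.8, -4.2], [-12.5, 1.0], [-13.2, -1.9], [-12.0, 3.4]]
```

```bash
python3 -m jog '[[0.4,0.3,0.3,-0.01,1],[0.4,0.2,0.5,0,1],[0,0,0.7,0,1],[0,0,0.5,0,1],[0,0,0,0,1],[0,0,0,0,1],[0,0,0,0,1],[0,0,0,0,1],[0,0,0,0,1],[0,0,0,0,1]]'
python3 to.py .57 -.179 .165
python3 - <<'E'
from bench import r
import cv2,numpy as np
a=r.camera("side")["pixels"][215:365,180:320,::-1];b=r.camera("top")["pixels"][215:365,340:480,::-1]
cv2.imwrite("pics/p2.png",cv2.resize(np.hstack([a,b]),None,fx=2.857,fy=2.857,interpolation=cv2.INTER_CUBIC))
E
```

```text
time: 9.3
ee_pos: [0.5706, -0.1788, 0.1735]
eef_rot: [0.71, 0.704, -0.009, -0.001]
ft_force: [0.1, -0.7, -1.5]
width: 0.0138
pos [ 0.5706 -0.1788  0.1735] tool-cm [-0.01 -0.05  0.85] yaw of tool y -0.008 j [-0.22  0.36  0.54  1.64 -0.18  1.2   0.36]
```

View pics/p2.png

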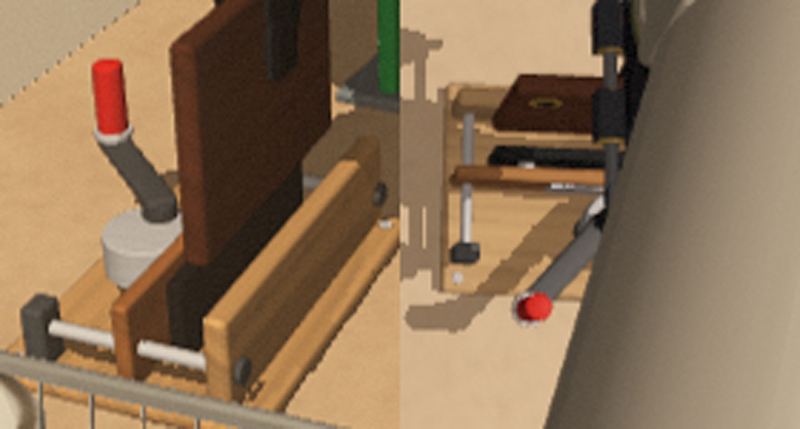

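```bash
python3 - <<'E'
from h import *
p=[.5699,-.1825,0,-.0112]
T=lambda P:(proj("top",P)-[340,215])*2.857+[400,0]; S=lambda P:(proj("side",P)-[180,215])*2.857
print("cheek/pad inner top +y end",T(W(p,[(13,80,68),(-13,80,68)])).round(), "cheek -y end side",S(W(p,[(13,-99,68),(-13,-80,68)])).round())
b=[.5706,-.182,.1403,-.008]
L=[(-7,80,-60),(7,80,60),(-7,-80,-60),(7,-80,-60)]
for z in(.1403,.145):
  b[2]=z;print(T(W(b,L[:2])).round(),S(W(b,L[2:])).round())
E
python3 rk.py | tail -1
```

```text
cheek/pad inner top +y end [[489. 105.]
 [489. 142.]] cheek -y end side [[201. 320.]
 [172. 288.]]
[[490. 130.]
 [516.  71.]] [[183. 269.]
 [209. 274.]]
[[491. 129.]
 [517.  69.]] [[182. 261.]
 [208. 266.]]
axis [ 0.50391307 -0.18179361  0.09883536] knob r 0.07942975073061126 cam 0.03183594851590321
```

```bash
python3 -m jog '[[0,-0.15,0.3,0,1],[0,0,0.5,0,1],[0,0,0.5,0,1],[0,0,0.5,0,1],[0,0,0.5,0,1],[0,0,0.5,0,1],[0,0,0.3,0,1],[0,0,0,0,1],[0,0,0,0,1],[0,0,0,0,1]]'
python3 to.py .569 -.179 .105
```

```text
time: 10.4
ee_pos: [0.5682, -0.1791, 0.139]
eef_rot: [0.71, 0.704, -0.009, -0.001]
ft_force: [-0.4, -0.9, -1.9]
width: 0.0136
pos [ 0.5682 -0.1791  0.139 ] tool-cm [0.05 0.14 3.4 ] yaw of tool y -0.007 j [-0.21  0.39  0.53  1.69 -0.2   1.14  0.37]
```

```bash
python3 -m jog '[[0,0,0.4,0,1],[0,0,0.4,0,1],[0,0,0.4,0,1],[0,0,0.4,0,1],[0,0,0.4,0,1],[0,0,0.3,0,1],[0,0,0,0,1],[0,0,0,0,1],[0,0,0,0,1],[0,0,0,0,1]]'
python3 to.py .569 -.179 .105
```

```text
time: 11.4
ee_pos: [0.568, -0.1794, 0.1143]
eef_rot: [0.71, 0.704, -0.009, -0.001]
ft_force: [0.9, 0.4, -2.7]
width: 0.0138
pos [ 0.568  -0.1794  0.1143] tool-cm [0.05 0.11 0.93] yaw of tool y -0.007 j [-0.2   0.41  0.53  1.71 -0.21  1.09  0.38]
```

Past the rods with no contact. Last centimetre, in small steps.

```bash
python3 -m jog '[[0,0,0.2,0,1],[0,0,0.2,0,1],[0,0,0.2,0,1],[0,0,0.15,0,1],[0,0,0.1,0,1],[0,0,0.1,0,1],[0,0,0,0,1],[0,0,0,0,1],[0,0,0,0,1],[0,0,0,0,1]]'
python3 to.py .569 -.179 .105
```

```text
time: 12.4
ee_pos: [0.5685, -0.1795, 0.1053]
eef_rot: [0.71, 0.705, -0.009, -0.001]
ft_force: [-0.2, 0.4, 0.0]
width: 0.0136
pos [ 0.5685 -0.1795  0.1053] tool-cm [0.05 0.05 0.02] yaw of tool y -0.007 j [-0.2   0.42  0.52  1.72 -0.22  1.07  0.39]
```

```bash
python3 -m jog '[[0,0,0.15,0,1],[0,0,0.1,0,1],[0,0,0.1,0,1],[0,0,0,0,1],[0,0,0,0,1],[0,0,0,0,1],[0,0,0,0,1],[0,0,0,0,1],[0,0,0,0,1],[0,0,0,0,1]]'
```

```text
time: 13.4
ee_pos: [0.5692, -0.1797, 0.1052]
eef_rot: [0.71, 0.705, -0.008, -0.0]
ft_force: [-1.0, 0.0, -0.4]
width: 0.0141
```

```bash
python3 -m jog '[[0,0,0,0,0.7],[0,0,0,0,0.6],[0,0,0,0,0.5],[0,0,0,0,0.5],[0,0,0,0,0.5],[0,0,0,0,0.5],[0,0,0,0,0.5],[0,0,0,0,0.5],[0,0,0,0,0.5],[0,0,0,0,0.5]]'
python3 -m jog '[[0,0,-0.5,0,0.5],[0,0,-1.5,0,0.5],[0,0,-1.5,0,0.5],[0,0,-1.5,0,0.5],[0,0,-1.5,0,0.5],[0,0,-1.5,0,0.5],[0,0,-1,0,0.5],[0,0,0,0,0.5],[0,0,0,0,0.5],[0,0,0,0,0.5]]'
python3 - <<'E'
from bench import r
import cv2,numpy as np
a=r.camera("side")["pixels"][195:365,180:320,::-1];b=r.camera("top")["pixels"][195:365,340:480,::-1]
cv2.imwrite("pics/p3.png",cv2.resize(np.hstack([a,b]),None,fx=2.857,fy=2.857,interpolation=cv2.INTER_CUBIC))
E
python3 to.py .4466 -.1268 .2
```

```text
time: 14.4
ee_pos: [0.5697, -0.1798, 0.1054]
eef_rot: [0.71, 0.705, -0.007, 0.0]
ft_force: [-0.4, 0.8, -0.2]
width: 0.0435
time: 15.4
ee_pos: [0.5716, -0.1795, 0.2075]
eef_rot: [0.71, 0.704, -0.006, 0.003]
ft_force: [-0.5, -0.1, 0.0]
width: 0.0432
pos [ 0.5714 -0.1794  0.2072] tool-cm [  5.17 -12.52   0.72] yaw of tool y -0.008 j [-0.23  0.32  0.55  1.61 -0.16  1.26  0.35]
```

View pics/p3.png

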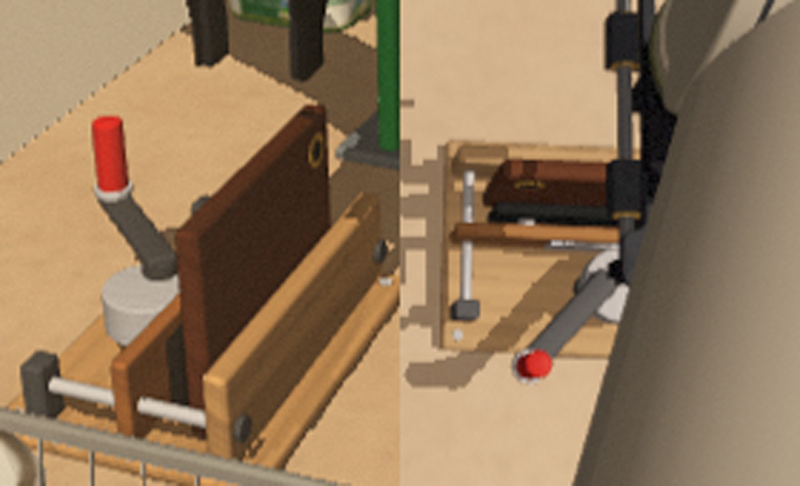

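The board stands in the slot, near bottom corner at (195,435) in the crop and top upright, with the fingers clear. The knob has not moved. Now I'll turn the tool so the jaws straddle the knob along y.

```bash
python3 -m jog '[[0,0,0,0.14,0.4],[0,0,0,0.14,0.4],[0,0,0,0.14,0.4],[0,0,0,0.14,0.4],[0,0,0,0.14,0.4],[0,0,0,0.14,0.4],[0,0,0,0.14,0.4],[0,0,0,0.14,0.4],[0,0,0,0.14,0.4],[0,0,0,0.14,0.4]]' 10
python3 to.py .448 -.127 .19
```

```text
time: 16.5
ee_pos: [0.5684, -0.1788, 0.2007]
eef_rot: [0.998, 0.054, -0.008, 0.005]
ft_force: [0.8, 0.0, 0.5]
width: 0.0522
pos [ 0.5684 -0.1788  0.2007] tool-cm [-11.38  -6.46   1.2 ] yaw of tool y -1.462 j [-0.41  0.38  0.8   1.63 -0.26  1.27 -1.02]
```

```bash
python3 -m jog '[[0,0,0,0.1,0.3],[-1.5,-0.6,0,0,0.3],[-2,-0.9,0,0,0.3],[-2,-0.9,0,0,0.3],[-2,-0.9,0,0,0.3],[-2,-0.9,0,0,0.3],[-1.5,-0.6,0,0,0.3],[-0.6,-0.2,0,0,0.3],[0,0,0,0,0.3],[0,0,0,0,0.3]]'
python3 to.py .448 -.127 .10
```

```text
time: 17.5
ee_pos: [0.4464, -0.1265, 0.1967]
eef_rot: [1.0, -0.0, -0.013, 0.006]
ft_force: [-0.3, 0.2, 0.2]
width: 0.0608
pos [ 0.4464 -0.1265  0.1967] tool-cm [ 0.4  -0.07  9.67] yaw of tool y -1.571 j [-0.66 -0.01  0.84  1.95  0.03  1.22 -1.4 ]
```

```bash
python3 -m jog '[[0.2,0,1,0,0.3],[0.2,0,1.5,0,0.3],[0,0,1.5,0,0.3],[0,0,1.5,0,0.3],[0,0,1.5,0,0.3],[0,0,1.2,0,0.3],[0,0,0.5,0,0.3],[0,0,0.3,0,0.3],[0,0,0,0,0.3],[0,0,0,0,0.3]]'
python3 to.py .448 -.127 .10
python3 - <<'E'
from bench import r
import cv2,numpy as np
a=r.camera("side")["pixels"][175:345,150:330,::-1];b=r.camera("top")["pixels"][235:405,340:480,::-1]
cv2.imwrite("pics/k1.png",cv2.resize(np.hstack([a,b]),None,fx=2.5,fy=2.5,interpolation=cv2.INTER_CUBIC))
E
```

```text
time: 18.5
ee_pos: [0.4518, -0.1318, 0.0991]
eef_rot: [1.0, -0.002, -0.013, 0.011]
ft_force: [0.4, -0.5, -0.4]
width: 0.0605
pos [ 0.4518 -0.1318  0.0991] tool-cm [-0.39 -0.48 -0.09] yaw of tool y -1.574 j [-0.61  0.19  0.85  2.04 -0.14  1.   -1.26]
```

View pics/k1.png

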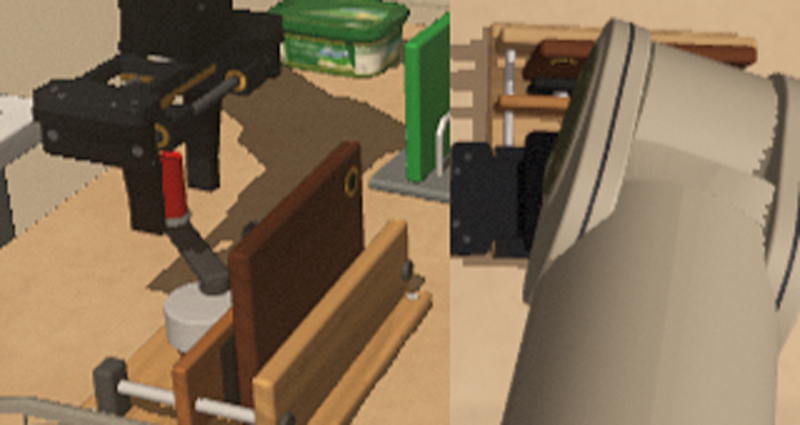

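The side view shows the knob (175,187) between the two fingers (147 and 203). Centre the last millimetres and close.

```bash
python3 -m jog '[[-0.3,-0.4,0,0,0.4],[0,0,0,0,0.6],[0,0,0,0,1],[0,0,0,0,1],[0,0,0,0,1],[0,0,0,0,1],[0,0,0,0,1],[0,0,0,0,1],[0,0,0,0,1],[0,0,0,0,1]]' 15
python3 to.py .448 -.127 .10
python3 - <<'E'
import numpy as np
a=np.radians(135)+np.array([0,.03,.2,.4,.6,.8,1,1.2,1.4,1.571])-.011
print((np.c_[.504+.078*np.cos(a),-.182+.078*np.sin(a)]).round(4).tolist())
E
```

```text
time: 19.6
ee_pos: [0.4496, -0.1273, 0.1004]
eef_rot: [1.0, -0.002, -0.012, 0.01]
ft_force: [0.4, -0.2, -0.1]
width: 0.0175
pos [ 0.4496 -0.1273  0.1004] tool-cm [-0.16 -0.03  0.04] yaw of tool y -1.574 j [-0.62  0.17  0.85  2.05 -0.12  1.   -1.28]
[[0.4495, -0.1262], [0.4478, -0.1279], [0.4395, -0.1382], [0.432, -0.1519], [0.4275, -0.1668], [0.426, -0.1823], [0.4276, -0.1978], [0.4323, -0.2126], [0.4398, -0.2263], [0.4483, -0.2366]]
```

```bash
python3 -m jog '[[-0.4,0.5,0,0,1],[-0.4,0.55,0,0,1],[-0.38,0.68,0,0,1],[-0.36,0.7,0,0,1],[-0.25,0.75,0,0,1],[-0.2,0.75,0,0,1],[-0.1,0.78,0,0,1],[-0.05,0.78,0,0,1],[0,0,0,0,1],[0,0,0,0,1]]' 20
python3 to.py .426 -.1823 .10
```

```text
time: 20.6
ee_pos: [0.4255, -0.1715, 0.1003]
eef_rot: [1.0, 0.005, -0.015, 0.001]
ft_force: [1.2, 1.3, -0.5]
width: 0.0175
pos [ 0.4255 -0.1715  0.1003] tool-cm [0.04 1.08 0.03] yaw of tool y -1.561 j [-0.54  0.16  0.88  2.07 -0.13  1.   -1.15]
```

```bash
python3 -m jog '[[0,0.8,0,0.01,1],[0,0.8,0,0,1],[0.05,0.8,0,0,1],[0.1,0.8,0,0,1],[0.2,0.8,0,0,1],[0.25,0.75,0,0,1],[0.3,0.7,0,0,1],[0.35,0.7,0,0,1],[0,0,0,0,1],[0,0,0,0,1]]'
python3 to.py .4483 -.2366 .10
```

```text
time: 21.6
ee_pos: [0.4362, -0.2251, 0.0999]
eef_rot: [1.0, 0.005, -0.021, -0.007]
ft_force: [-0.1, 1.2, 1.6]
width: 0.0172
pos [ 0.4362 -0.2251  0.0999] tool-cm [ 1.19  1.16 -0.08] yaw of tool y -1.562 j [-0.39  0.28  0.88  1.98 -0.24  1.04 -0.96]
```

```bash
python3 -m jog '[[0.4,0.5,0,0,1],[0.4,0.5,0,0,1],[0.4,0.4,0,0,1],[0.4,0.3,0,0,1],[0.3,0.3,0,0,1],[0.3,0.3,0,0,1],[0.3,0.3,0,0,1],[0,0,0,0,1],[0,0,0,0,1],[0,0,0,0,1]]'
python3 to.py .4483 -.2366 .10; python3 -c "
from bench import r;import numpy as np;p=r.read_state()['ee_pos'];print(np.arctan2(p[1]+.182,p[0]-.504)%6.2832-2.356+.011,np.hypot(p[1]+.182,p[0]-.504))"
```

```text
time: 22.6
ee_pos: [0.4479, -0.2347, 0.0976]
eef_rot: [0.999, 0.008, -0.039, -0.026]
ft_force: [-0.3, 0.6, 0.9]
width: 0.0179
pos [ 0.4479 -0.2347  0.0976] tool-cm [ 0.02  0.18 -0.25] yaw of tool y -1.557 j [-0.32  0.37  0.85  1.9  -0.31  1.11 -0.88]
1.5505367522634217 0.07701781265683189
```

```bash
python3 -m jog '[[0.3,0.3,0,0,1],[0.3,0.4,0,0,1],[0.3,0.4,0,0,1],[0.2,0.3,0,0,1],[0.2,0.3,0,0,1],[0.2,0.3,0,0,1],[0,0,0,0,1],[0,0,0,0,1],[0,0,0,0,1],[0,0,0,0,1]]'
python3 -c "
from bench import r;import numpy as np;s=r.read_state();p=s['ee_pos'];print(np.arctan2(p[1]+.182,p[0]-.504)%6.2832-2.356+.011,np.hypot(p[1]+.182,p[0]-.504),s['joint_torque'].round(1))"
```

```text
time: 23.6
ee_pos: [0.4502, -0.2347, 0.0951]
eef_rot: [0.997, 0.012, -0.058, -0.049]
ft_force: [-1.3, 1.8, 4.2]
width: 0.0202
1.5719052081958804 0.0753462434720948 [  0.7 -44.7  12.  -30.7  -0.2   0.4   0. ]
```

At the stop: the TCP no longer advances, and the angle computes to about 1.57. Release and lift.

```bash
python3 -m jog '[[0,0,0,0,0.9],[0,0,0,0,0.6],[0,0,0,0,0.4],[0,0,0,0,0.2],[0,0,0,0,0.2],[0,0,0,0,0.2],[0,0,0,0,0.2],[0,0,0,0,0.2],[0,0,0,0,0.2],[0,0,0,0,0.2]]'
python3 to.py .448 -.2366 .20
```

```text
time: 24.6
ee_pos: [0.4498, -0.235, 0.0944]
eef_rot: [0.997, 0.011, -0.058, -0.049]
ft_force: [0.4, -0.2, -0.0]
width: 0.069
pos [ 0.4498 -0.235   0.0944] tool-cm [ -1.39  -0.89 -10.43] yaw of tool y -1.554 j [-0.26  0.42  0.83  1.85 -0.36  1.18 -0.84]
```

```bash
python3 -m jog '[[-0.1,-0.1,-0.8,0,0.2],[-0.15,-0.1,-1.2,0,0.2],[-0.15,-0.1,-1.2,0,0.2],[-0.2,-0.1,-1.5,0,0.2],[-0.2,-0.1,-1.5,0,0.2],[-0.2,-0.1,-1.5,0,0.2],[-0.2,-0.1,-1.5,0,0.2],[0,0,-1,0,0.2],[0,0,0,0,0.2],[0,0,0,0,0.2]]'
python3 to.py .30 .35 .25
```

```text
time: 25.6
ee_pos: [0.4502, -0.2395, 0.2092]
eef_rot: [0.997, 0.011, -0.055, -0.048]
ft_force: [-0.0, -0.0, -0.4]
width: 0.0699
pos [ 0.4502 -0.2395  0.2092] tool-cm [-13.79 -59.3    3.25] yaw of tool y -1.555 j [-0.33  0.27  0.89  1.74 -0.24  1.39 -0.92]
```

```bash
python3 -m jog '[[0,-2,-1,0,0.2],[0,-3.5,-1,0,0.2],[0,-4,-1,0,0.2],[0,-4,-1,0,0.2],[0,-4,-1,0,0.2],[0,-4,0,0,0.2],[0,-4,0,0,0.2],[0,-4,0,0,0.2],[0,-3,0,0,0.2],[0,0,0,0,0.2]]'
python3 - <<'E'
from bench import r
import cv2,numpy as np
a=r.camera("side")["pixels"][155:365,180:430,::-1];b=r.camera("top")["pixels"][175:345,345:475,::-1]
a=cv2.resize(a,(500,420),interpolation=cv2.INTER_CUBIC);b=cv2.resize(b,None,fx=2.47,fy=2.47,interpolation=cv2.INTER_CUBIC)[:420];b=b[:419]
b=cv2.copyMakeBorder(b,0,420-b.shape[0],0,0,cv2.BORDER_CONSTANT)
cv2.imwrite("pics/f1.png",np.hstack([a,b])[:,:800])
E
```

```text
time: 26.6
ee_pos: [0.447, 0.0917, 0.2869]
eef_rot: [0.997, 0.009, -0.06, -0.047]
ft_force: [-0.5, 0.0, -1.0]
width: 0.0692
```

View pics/f1.png

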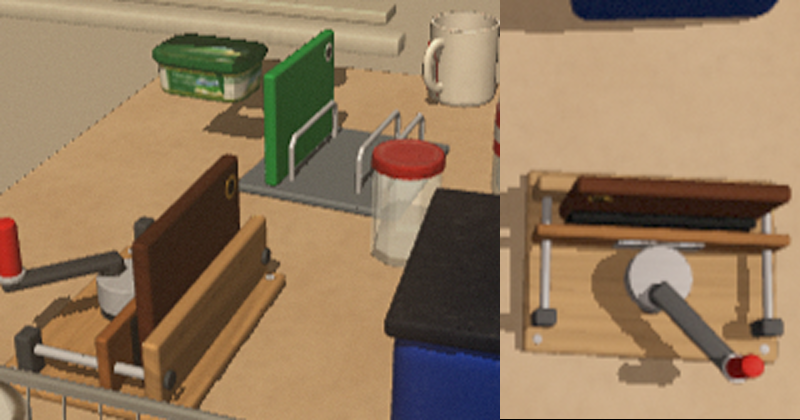

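Run:
```python
from h import *
from bench import r
def blob(n,lo):
    p=r.camera(n)["pixels"].astype(int); m=((p[...,0]>130)&(p[...,1]<70)&(p[...,2]<70)).astype(np.uint8)
    m[:lo[1]]=0;m[lo[3]:]=0;m[:,:lo[0]]=0;m[:,lo[2]:]=0
    v,u=np.nonzero(m);return u,v
u,v=blob("top",(420,300,475,340));t=np.array([u.mean(),v.mean()]);u2,v2=blob("side",(165,250,200,310));s=np.array([u2[v2<v2.min()+4].mean(),v2.min()+2.])
x,e=tri(t,s);print(t,s,x,e)
d=x[:2]-[.504,-.182];print("r",np.hypot(*d),"cam",np.arctan2(d[1],d[0])%6.2832+.011-2.3562)
S=lambda a,b:np.array([180+a/2,155+b/2]);T=lambda a,b:np.array([345+(a-500)/2.47,175+b/2.47])
o=[("side",(-7,-80,60),S(135,240)),("side",(7,-80,60),S(150,250)),("side",(7,80,60),S(240,160)),("top",(7,80,60),T(577,180)),("top",(7,-80,60),T(788,187)),("top",(-7,80,-60),T(562,222))]
q=least_squares(lambda p:np.concatenate([proj(n,W(p,l))[0]-u for n,l,u in o]),[.57,-.18,.07,0])
print(q.x.round(4),q.fun.reshape(-1,2).round(1).tolist())
```

```text
[446.38333333 322.75      ] [181.85294118 266.        ] [ 0.44736816 -0.23330272  0.11453948] 0.014374115975101631
r 0.07641423011605308 cam 1.53247188886915
[ 0.5754 -0.1819  0.0712  0.0062] [[-2.3, 3.1], [-0.4, -0.3], [-1.4, -2.3], [-1.2, -1.7], [0.5, -2.7], [-2.5, -0.3]]
```

```bash
python3 -c "
from bench import r;print(r.close_job())"
```

```text
the job is handed in; nothing more can be done
None
```

The brown board is standing on its long edge in the rack slot, and the cam lever is turned to its closed stop. The arm has let go and is parked clear. I handed the job in at about 27 s of the 58 s allowed; no verdict was reported.

**What I did:** I lifted the board out of the drip stand, lowered it into the slot until it reached the floor, and released it with the cam still open. I then gripped the red knob, swung it round until it would not advance further, released it and backed off.

**Last checks, from the camera images:**

| Check | Measured | Expected |
|---|---|---|
| Board centre height above worktop | 0.071 m | 0.072 m |
| Board position along the slot | within 1 mm of centre | within 20 mm |
| Board position across the slot | about 5.5 mm towards the cheek | 6 mm if pressed flat against it |
| Board angle to the slot | about 0.02 rad | below 0.06 rad |
| Cam angle | about 1.53 rad | 1.571 rad, within 0.19 |

- **Bystanders:** in the last picture the green board stands upright in its slot and the jar appears where it was.
- **Not measured:** I could not measure the pad's clamping force directly. I take it from the lever being at its stop and the board lying against the cheek.
- **Less certain:** the final board fit had errors of 2–3 pixels, or a few millimetres. While I pushed against the stop, the tool tilted by about 0.15 rad. The cam angle from the arm's position then read 1.57, against 1.53 from the cameras. That difference is within the measuring error.

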